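# Knock a stuck flow-cell block out of its test nest

### The job

Lift the cover plate straight up off the two dowels of the test nest, keeping it level, and lay it flat on the rubber mat. Then raise the knockout rod fully by its black grip, so that it pushes the stuck flow-cell block up out of the nest, and take the block and set it in the steel tray, glass window upwards. Put the plate and the block down gently, and leave the glassware where it stands.

Things in the scene. Friction and masses are not known exactly. Their poses are not given: they have to be found in the camera images.
- nest: Aluminium arch bolted to the bench, 80 x 160 mm (x, y), 122 mm high, on a base 100 x 170 mm. Origin: centre of its underside, z up. Central cavity in its top 42 x 74 mm, 42 deep. Two 12 mm dowels at y = +62 and -62 mm stand 23 mm above the top face. Spring plungers in the cavity's end walls, 8 mm below its top, grip the block: up to 8 N beyond its weight to move. The rod enters by its floor.
- plate_handle (a point): Centre of the cover plate's dark grip bar (along y, 14 mm wide in x, 80 long, 18 high), 41 mm above the plate's underside, with 22 mm free below the bar. Loose aluminium plate 64 x 156 x 10 mm (x, y, z), 0.25 to 0.45 kg; its two 13 mm holes, 124 mm apart along y, fit over the dowels. At the start it lies on the nest's top face, axes along the nest's.
- knockout (a joint): Lift of the knockout rod in m: 0 is down (start), 0.032 is fully up. It slides straight up, is stiff (about 9 N by itself, 15 to 20 N with the block) and stays where it is left.
- knockout_grip (a point): Point on the axis of the knockout rod's grip, an upright black cylinder 26 mm across and 48 mm high: 22 mm below its top, 98 mm above the bench with the rod down. It stands 85 mm from the nest's centre on the nest's +x side, joined low down by a cross bar to the rod under the cavity, and rises with the rod.
- block_centre (a point): Centre of the flow-cell block, loose, 40 x 72 x 40 mm (x, y, z), steel, 0.25 to 0.4 kg, a round glass window and two dark ports on its top (+z). At the start it is in the cavity, axes along the nest's, its top 2 mm below the nest's top face. With the rod fully up it stands 29 mm proud of the nest and 11 mm of it is still in the cavity.
- mat_centre (a point): Centre of the top of a black rubber mat stuck to the bench, 150 x 200 mm (x, y), 3 mm thick.
- tray_in (a point): Centre of the inner floor (5 mm above the bench) of a low steel tray, 130 x 170 mm outside (x, y), rim 16 mm high, walls 5 mm. Loose, 0.9 kg.
- reagent_mid (a point): Middle of an amber glass bottle, 64 mm in diameter, 130 mm high. Leave alone.
- beaker_mid (a point): Middle of a glass beaker, 72 mm in diameter, 90 mm high. Leave alone.
- jar_mid (a point): Middle of a glass jar, 60 mm in diameter, 70 mm high. Leave alone.
Mind the look-alikes: they are no part of the job. There is more than one size of the part that bears mat_centre; the job needs the largest. Of the things like the part that bears plate_handle, leave any that is green; of the rest the smaller one is meant.

How it is judged (in metres and radians):
On the way, in this order (a step that is already met when the one before it is completed fails the run):
1. the cover plate lies flat on the mat, the block still down in the nest (x of plate_handle in the frame of mat_centre between -0.06 and 0.06 m and y of plate_handle in the frame of mat_centre between -0.08 and 0.08 m and height (world z) of plate_handle below 0.052 m and angle between plate_handle's own z axis and vertical below 0.08 rad and value of joint knockout below 0.01 m and horizontal distance between block_centre and nest below 0.01 m and z of block_centre in the frame of nest below 0.11 m), for 0.2 s.
2. the knockout rod is fully up (over 28 mm) and has pushed the block at least 25 mm up, still standing in the nest (value of joint knockout above 0.028 m and z of block_centre in the frame of nest between 0.125 and 0.14 m and horizontal distance between block_centre and nest below 0.01 m), for 0.2 s.
At the end, for the whole second after the job is handed in: The cover plate lies flat on the mat (its centre within 60 mm in x and 80 mm in y of the mat's centre, tilt under 0.08 rad), and the block lies flat on the floor inside the tray, window upwards (tilt under 0.1 rad); both are released and at rest (x of plate_handle in the frame of mat_centre between -0.06 and 0.06 m and y of plate_handle in the frame of mat_centre between -0.08 and 0.08 m and height (world z) of plate_handle below 0.052 m and angle between plate_handle's own z axis and vertical below 0.08 rad and x of block_centre in the frame of tray_in between -0.045 and 0.045 m and y of block_centre in the frame of tray_in between -0.065 and 0.065 m and height (world z) of block_centre below 0.032 m and angle between block_centre's own z axis and vertical below 0.1 rad and linear speed of each of block, plate below 0.02 m/s and contact force between the fingers and block below 0.2 N and contact force between the fingers and plate below 0.2 N); the robot touches nothing.
It fails at once if the cover plate is tilted more than 0.2 rad (angle between plate_handle's own z axis and vertical above 0.2 rad).
It fails at once if the block is dropped: faster than 0.5 m/s within 50 mm of the bench (height (world z) of block_centre below 0.07 m and linear speed of block above 0.5 m/s).
It fails at once if the plate is dropped: faster than 0.5 m/s within 50 mm of the bench (height (world z) of plate_handle below 0.09 m and linear speed of plate above 0.5 m/s).
It fails at once if glassware is moved more than 30 mm (distance of any of reagent_mid, beaker_mid, jar_mid from where it was at the start of the episode above 0.03 m).
It also fails if it takes over 72 s, if anything falls off the work surface, if the arm or the gripper's body presses on something with over 40 N, if the wrist force passes 120 N, or if a joint passes its speed limit or range.

### The arm

A 6-joint arm with a two-finger parallel gripper is mounted at the origin on the work surface. World frame = base frame: x ahead of the robot, y to its left, z up, the work surface at z = 0. Lengths are in mm, angles in degrees, forces in N, time in s.
With the tool pointing down it reaches from about 325 to 850 mm from the base axis. Payload 15.5 kg.
Tool frame: the origin (TCP) lies at the very end of the fingers, on their centre line; the grasp point (between the pads) lies r.tcp_to_grasp behind it (r.tcp_to_grasp is the distance from the TCP to the grasp point, in mm); z points along the fingers, y is the line along which they close (so a half turn about z gives the same grasp; the last joint's range is limited). The gripper opens to 91 mm and grips with 3 to 60 N. Pads are 32 mm wide; open, the fingers measure 118 mm over their backs; the gripper's body (76 mm by 178 mm) begins 60 mm behind the grasp point.
Start: joints at [67.065, 28.281, 77.091, -0, 74.628, -5.472], TCP at [187.559, 596.195, 213.915] pointing down, gripper open.
Joint ranges: [-166.48, 166.48], [-47.26, 123.95], [12.59, 153.08], [-70.14, 250.14], [6.76, 159.57], [-176.63, 176.63]. Speed limits (degrees/s): [108.29, 108.29, 147.25, 172.46, 172.46, 172.46].

### API

Orientations are given as a 3x3 rotation matrix whose columns are the frame's x, y, z axes.
In Python, from bench import r gives the robot as it stands.
- The arm moves only by the shell command python3 -m jog 'ROWS' [OPENING] [FORCE]. ROWS is JSON, a list of rows, each an object of numbers: "tx", "ty", "tz": the shift along the world's x, y, z scaled (see below); "wx", "wy", "wz": the turn, a rotation vector about the world's x, y, z scaled (see below). A call has 1 to 5 rows; each row shifts and turns the commanded pose from where the row before left it; what a row does not reach is not made up. The controller multiplies each number of a shift by 50 mm and each number of a turn by 180 degrees. A row lasts 1/8 s, in which the tool goes at most 62.5 mm and 10.7 degrees, less where a joint would pass 70% of its speed; a pose out of reach is approached as far as the arm can. A call with a number of a shift or a turn outside -1 to 1 is refused whole. A call with a gripper value outside its range is refused whole. OPENING is the opening in per cent of the stroke, from 0 (shut) to 100 (fully open), set as the call begins (- or left out, the last holds). The fingers move at their own pace and stop on an object; FORCE is the grip in N (left out, the last holds). Time passes only in rows, so rows that do not move let the fingers close. It gives the time, the measured TCP pose, the force, the opening and the grip force at its end, in the units of the state.
- r.sense(): the state, without advancing time (a new reading comes with each control period).
- r.read_camera(name): name is "scene" or "top" or "wrist"; returns a dict with "color" (384x512x3 uint8, blue, green, red), "intrinsics" (3x3 intrinsics, pixels), "rvec" (rotation vector, rad) and "tvec" (3), from world to camera coordinates, as OpenCV has them. Camera axes: x right, y down, z forward; pixel columns grow to the right and rows downward; lengths in mm; the calibration is good to about 2 mm. A picture is of the moment at which its call begins. There is no depth.
- r.hand_in(): hands the job in; it is judged then, once.
The state is a dict: "t": time; "q": joint angles; "dq": joint speeds; "joint_efforts": joint torques, N m; "ee_pos": TCP position; "tool_rot": TCP orientation; "wrist_force": force on the tool from outside, world axes, zero at the start; "torque": the same for the moment, N m; "opening": finger opening in mm; "gripper_force": force on a finger pad.
Only numpy, scipy, OpenCV 4.12 (cv2) and the standard library are available. Lean on these libraries where they do the work, as an engineer would, in place of code of your own. Each camera call takes 0.05 s, during which the arm holds its last target. There are 200 camera calls.

## Working session

There is one attempt and no reset: what is moved stays moved. The work goes in short steps, Python scripts to look and compute and a shell command to move; the robot and the scene stay as the last step left them, time stands still between calls to the robot, and variables do not carry over. Pictures are saved under pics/ and viewed, at most 10 in all, crops included, and the job is handed in when it is done.

```bash
ls; mkdir -p pics
python3 - <<'E'
from bench import r
import cv2,numpy as np
print(r.tcp_to_grasp); s=r.sense(); print(s['t'],s['ee_pos'],np.round(s['tool_rot'],3),s['opening'])
for n in("top","scene"):
    c=r.read_camera(n); cv2.imwrite(f"pics/{n}0.png",c["color"]); np.savez(f"{n}0.npz",**c)
    print(n,c["intrinsics"][0],c["tvec"],c["rvec"])
E
```

```text
pics
18.8
0.0 [187.39634562 595.85335088 213.35790437] [[-0.954  0.3   -0.   ]
 [ 0.3    0.954 -0.001]
 [ 0.    -0.001 -1.   ]] 91.08042447503338
top [443.76899658   0.         253.74351934] [ 109.86288938  507.45518474 1199.69193401] [ 2.09110944 -2.12897626  0.18925519]
scene [436.95000168   0.         257.47991277] [-183.40047817 -169.8385231  1730.2432823 ] [ 1.74699952  1.43779291 -0.75823396]
```

View pics/top0.png

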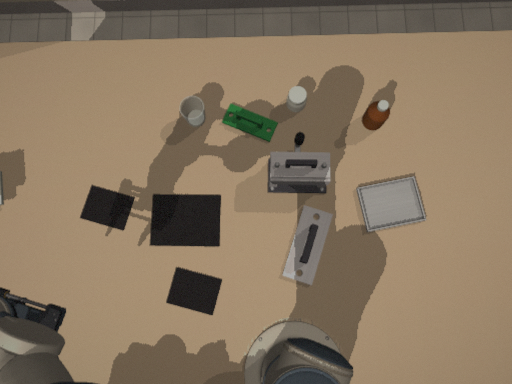

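View pics/scene0.png

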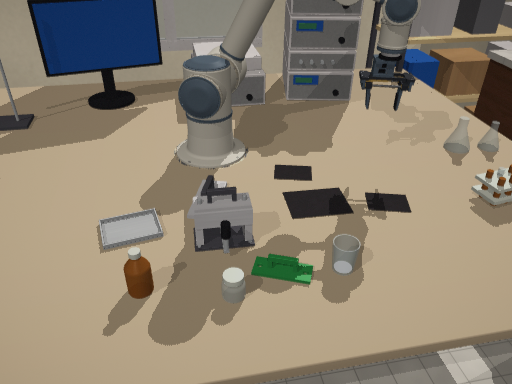

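The top view shows the nest with plate at (300,170), grip at (299,138), the largest mat at (186,220), and the tray at (391,203). Glassware stands at (193,111), (297,98) and (376,115). The look-alikes are the green plate at (250,122) and the large plate at (308,245).

```bash
cat > h.py <<'E'
import cv2,numpy as np
def ray(c,uv,z):
    R=cv2.Rodrigues(np.array(c["rvec"],float))[0];t=np.array(c["tvec"],float).ravel()
    K=np.array(c["intrinsics"]);C=-R.T@t
    d=R.T@np.linalg.inv(K)@np.array([uv[0],uv[1],1.])
    return C+d*(z-C[2])/d[2]
def proj(c,P):
    return cv2.projectPoints(np.array(P,float).reshape(-1,1,3),np.array(c["rvec"],float),np.array(c["tvec"],float),np.array(c["intrinsics"],float),None)[0].reshape(-1,2)
def blob(c,lo,hi,box):
    x0,y0,x1,y1=box
    m=cv2.inRange(np.array(c["color"])[y0:y1,x0:x1],np.array(lo),np.array(hi))
    cs=cv2.findContours(m,cv2.RETR_EXTERNAL,cv2.CHAIN_APPROX_NONE)[0]
    k=max(cs,key=cv2.contourArea)
    return k.reshape(-1,2).astype(np.float32)+np.array([x0,y0],np.float32)
def rect(c,k,z):
    w=np.array([ray(c,p,z)[:2] for p in k],np.float32)
    return cv2.minAreaRect(w)
E
python3 - <<'E'
from h import *
c=dict(np.load("top0.npz"));s=dict(np.load("scene0.npz"))
print("bar",rect(c,blob(c,(0,0,0),(45,45,45),(280,156,322,171)),172))
print("grip",rect(c,blob(c,(0,0,0),(45,45,45),(288,128,312,147)),120))
print("mat",rect(c,blob(c,(0,0,0),(45,45,45),(140,185,232,255)),3))
b=np.array(c["color"])
g=cv2.cvtColor(b,cv2.COLOR_BGR2HSV)
m=cv2.inRange(g,np.array([0,0,90]),np.array([180,70,255]))
cv2.imwrite("pics/m.png",m)
for nm,box in(("tray",(350,170,432,236)),("plate",(262,145,338,188))):
    x0,y0,x1,y1=box
    k=max(cv2.findContours(m[y0:y1,x0:x1],cv2.RETR_EXTERNAL,cv2.CHAIN_APPROX_NONE)[0],key=cv2.contourArea).reshape(-1,2)+[x0,y0]
    print(nm,rect(c,k,16 if nm=="tray" else 132),cv2.boundingRect(k.astype(np.int32)))
for n,uv,z in(("beaker",(193,104),90),("jar",(297,94),70),("bottle",(383,104),130)): print(n,ray(c,uv,z))
crop=np.hstack([cv2.resize(b[120:200,250:350],(400,320),interpolation=cv2.INTER_CUBIC),cv2.resize(np.array(s["color"])[165:265,180:280],(320,320),interpolation=cv2.INTER_CUBIC)])
cv2.imwrite("pics/crop0.png",crop)
E
```

```text
bar ((541.1017456054688, -23.15601348876953), (76.82453155517578, 18.473159790039062), 88.79234313964844)
grip ((622.6422119140625, -25.161449432373047), (21.659263610839844, 34.10029983520508), 87.8427963256836)
mat ((423.16302490234375, 301.2081604003906), (197.4724884033203, 145.56716918945312), 88.16343688964844)
tray ((457.2147521972656, -289.0356750488281), (133.50172424316406, 176.62872314453125), 10.222749710083008) (356, 176, 71, 57)
plate ((549.4736938476562, -22.33411407470703), (167.7478790283203, 99.90050506591797), 83.62577819824219) (268, 146, 63, 40)
beaker [741.97234146 268.87466728  90.        ]
jar [773.43785104 -28.84057805  70.        ]
bottle [ 713.58860184 -255.9159372   130.        ]
```

View pics/crop0.png

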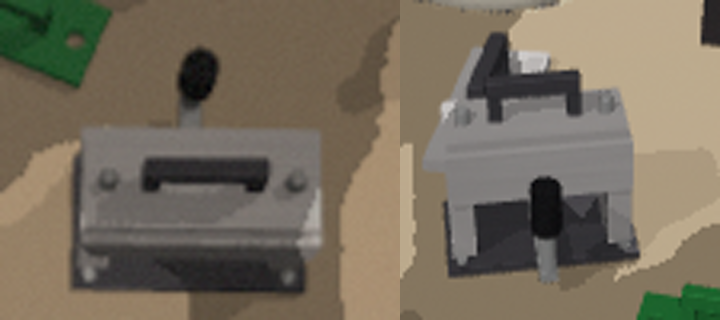

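The crop shows the bar centre at about (206,165), the dowels at (109,180) and (297,181), and the grip top at (200,68), in crop pixels at 4x. The plate sits nearly square to the world axes.

```bash
python3 - <<'E'
from h import *
c=dict(np.load("top0.npz"))
o=np.array([250,120])
f=lambda u,v,z:np.round(ray(c,o+np.array([u+.5,v+.5])/4-.5,z)[:2],1)
print("dowel tops",f(109,177,145),f(297,177,145))
print("far edge",f(80,127,132),f(321,130,132)); print("near",f(80,232,132),f(321,236,132))
print("bar top edge ends",f(145,158,172),f(268,158,172)); print("grip",f(200,68,120))
E
python3 -m jog '[{"tx":1,"ty":-0.4,"tz":0.8},{"tx":0.5,"ty":-1,"wz":-0.05},{"tx":0.5,"ty":-1,"wz":-0.05},{"tx":0.7,"ty":-1,"wz":-0.05},{"tx":0.7,"ty":-1,"wz":-0.05}]' 100 30
python3 -m jog '[{"tx":0.7,"ty":-1,"wz":-0.05},{"tx":0.7,"ty":-1,"wz":-0.05},{"tx":0.7,"ty":-1,"wz":-0.05},{"ty":-1,"wz":-0.05},{"ty":-1}]'
python3 -m jog '[{"ty":-1},{"ty":-1},{"tx":0.5,"ty":-1},{}]'
```

```text
dowel tops [548.1  37.5] [545.6 -85.5]
far edge [586.2  55.5] [ 580.7 -104.8]
near [514.4  57.1] [ 508.5 -101.3]
bar top edge ends [553.5  15.2] [551.8 -63.6]
grip [629.2 -27.1]invalid input
invalid input
invalid input
```

```bash
python3 -m jog '[{"tx":1,"ty":-0.4,"tz":0.8,"wx":0,"wy":0,"wz":0}]' 100 30
python3 -m jog '[{"tx":0,"ty":0,"tz":0}]'
```

```text
t: 0.22
ee_pos: [231.8, 576.8, 248.8]
tool_rot: [[-0.955, 0.297, -0.003], [0.297, 0.955, -0.005], [0.002, -0.006, -1.0]]
wrist_force: [1.0, -0.1, 1.5]
opening: 91.2
gripper_force: 0.0invalid input
```

```bash
python3 -m jog 2>&1 | head; python3 -m jog --help 2>&1 | head -20
```

```text
invalid input
invalid input: not JSON, or not a number
```

```bash
python3 -m jog '[{"tx":0.47,"ty":-0.9,"tz":0.2,"wx":0,"wy":0,"wz":-0.03},{"tx":0.47,"ty":-0.9,"tz":0.2,"wx":0,"wy":0,"wz":-0.03},{"tx":0.47,"ty":-0.9,"tz":0.2,"wx":0,"wy":0,"wz":-0.03},{"tx":0.47,"ty":-0.9,"tz":0.2,"wx":0,"wy":0,"wz":-0.03},{"tx":0.47,"ty":-0.9,"tz":0,"wx":0,"wy":0,"wz":-0.03}]'
python3 -m jog '[{"tx":0.47,"ty":-0.9,"tz":0,"wx":0,"wy":0,"wz":-0.03},{"tx":0.47,"ty":-0.9,"tz":0,"wx":0,"wy":0,"wz":-0.03},{"tx":0.47,"ty":-0.9,"tz":0,"wx":0,"wy":0,"wz":-0.03},{"tx":0.47,"ty":-0.9,"tz":0,"wx":0,"wy":0,"wz":-0.03},{"tx":0.47,"ty":-0.9,"tz":0,"wx":0,"wy":0,"wz":-0.03}]'
python3 -m jog '[{"tx":0.47,"ty":-0.9,"tz":0,"wx":0,"wy":0,"wz":-0.03},{"tx":0.47,"ty":-0.9,"tz":0,"wx":0,"wy":0,"wz":-0.03},{"tx":0.47,"ty":-0.9,"tz":0,"wx":0,"wy":0,"wz":-0.03},{"tx":0,"ty":-0.2,"tz":0,"wx":0,"wy":0,"wz":-0.02},{"tx":0,"ty":0,"tz":0,"wx":0,"wy":0,"wz":0}]'
python3 - <<'E'
from bench import r
from h import *
s=r.sense();print(s['ee_pos'],np.round(s['tool_rot'],3))
c=r.read_camera("wrist"); np.savez("w1.npz",**c); cv2.imwrite("pics/w1.png",c["color"])
E
```

```text
t: 0.85
ee_pos: [352.4, 351.2, 291.7]
tool_rot: [[-0.712, 0.703, 0.001], [0.703, 0.712, 0.001], [-0.0, 0.001, -1.0]]
wrist_force: [0.9, -0.3, 0.6]
opening: 91.0
gripper_force: 0.0
t: 1.48
ee_pos: [469.6, 126.0, 291.1]
tool_rot: [[-0.315, 0.949, -0.0], [0.949, 0.315, 0.0], [0.0, -0.0, -1.0]]
wrist_force: [0.8, -0.2, 0.5]
opening: 91.4
gripper_force: 0.0
t: 2.1
ee_pos: [539.5, -18.1, 290.8]
tool_rot: [[0.023, 1.0, -0.001], [1.0, -0.023, 0.0], [0.0, -0.001, -1.0]]
wrist_force: [0.1, 0.4, -0.1]
opening: 91.3
gripper_force: 0.0
[539.49088222 -18.10736743 290.76628977] [[ 0.023  1.    -0.001]
 [ 1.    -0.023  0.   ]
 [ 0.    -0.001 -1.   ]]
```

View pics/w1.png

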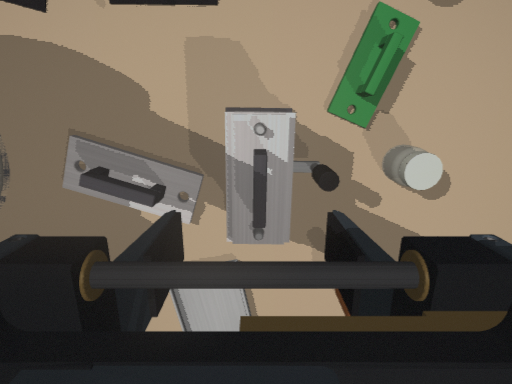

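The wrist view shows the bar at about (260,188), dowels at (260,129) and (258,235), grip top near (328,179), and the jar at (418,168).

Run:
```python
from h import *
c=dict(np.load("w1.npz"))
k=blob(c,(0,0,0),(50,50,50),(245,142,275,232));print("bar",rect(c,k,172),cv2.boundingRect(k.astype(np.int32)))
k=blob(c,(0,0,0),(35,35,35),(306,155,345,195));print("grip px",cv2.minAreaRect(k),cv2.boundingRect(k.astype(np.int32)))
print("grip",ray(c,(328,179),120))
print("dow",ray(c,(260.5,127.5),145),ray(c,(258.5,237),145))
print("C",ray(c,(256,192),132))
```

```text
Traceback (most recent call last):
  File "h.py", line 13, in blob
    k=max(cs,key=cv2.contourArea)
ValueError: max() iterable argument is empty
```

Run:
```python
from h import *
c=dict(np.load("w1.npz"))
b=c["color"]; print(b[190,252:270].tolist())
k=blob(c,(0,0,0),(90,90,90),(245,142,275,232));print("bar",rect(c,k,172),cv2.boundingRect(k.astype(np.int32)))
k=blob(c,(0,0,0),(35,35,35),(306,155,345,195));print("grip px",cv2.minAreaRect(k),cv2.boundingRect(k.astype(np.int32)))
print("grip",ray(c,(328,179),120))
print("dow",ray(c,(260.5,127.5),145),ray(c,(258.5,237),145))
```

```text
[[109, 111, 114], [75, 76, 78], [54, 54, 56], [58, 57, 59], [59, 58, 60], [57, 55, 58], [59, 59, 60], [60, 59, 61], [58, 57, 60], [57, 57, 59], [58, 57, 59], [59, 57, 59], [59, 58, 59], [58, 58, 60], [77, 77, 79], [118, 119, 123], [129, 131, 134], [127, 129, 132]]
bar ((542.5883178710938, -22.990745544433594), (88.5625, 14.007616996765137), 87.68417358398438) (252, 149, 15, 83)Traceback (most recent call last):
  File "<stdin>", line 5, in <module>
  File "h.py", line 13, in blob
    k=max(cs,key=cv2.contourArea)
ValueError: max() iterable argument is empty
```

Run:
```python
from h import *
c=dict(np.load("w1.npz"))
k=blob(c,(0,0,0),(60,60,60),(306,155,345,195));print("grip px",cv2.minAreaRect(k),cv2.boundingRect(k.astype(np.int32)))
k=k[k[:,0]>324]; e=k[k[:,0].argmax()];print(e)
print("grip",ray(c,(328,179),120),ray(c,(339,180),120))
print("dow",ray(c,(260.5,128),145),ray(c,(258.5,235.5),145))
k=blob(c,(0,0,0),(75,75,75),(245,145,275,227));print("bar",rect(c,k,172),cv2.boundingRect(k.astype(np.int32)))
```

```text
grip px ((324.7500305175781, 176.75), (28.991374969482422, 19.79899024963379), 45.0) (312, 164, 27, 27)
[338. 183.]
grip [626.57941707 -24.11765352 120.        ] [639.93263132 -25.67876256 120.        ]
dow [545.60095696  39.80994462 145.        ] [541.06131586 -84.86936779 145.        ]
bar ((542.8624267578125, -20.578712463378906), (81.57450866699219, 13.338335990905762), 88.59344482421875) (253, 150, 14, 77)
```

```bash
python3 -m jog '[{"tx":0.07,"ty":-0.08,"tz":-0.7,"wx":0,"wy":0,"wz":-0.003},{"tx":0,"ty":0,"tz":-0.7,"wx":0,"wy":0,"wz":0},{"tx":0,"ty":0,"tz":-0.7,"wx":0,"wy":0,"wz":0},{"tx":0,"ty":0,"tz":-0.5,"wx":0,"wy":0,"wz":0},{"tx":0,"ty":0,"tz":-0.3,"wx":0,"wy":0,"wz":0}]'
python3 -m jog '[{"tx":0,"ty":0,"tz":0,"wx":0,"wy":0,"wz":0},{"tx":0,"ty":0,"tz":0,"wx":0,"wy":0,"wz":0}]' 10 30
python3 -m jog '[{"tx":0,"ty":0,"tz":0,"wx":0,"wy":0,"wz":0},{"tx":0,"ty":0,"tz":0,"wx":0,"wy":0,"wz":0},{"tx":0,"ty":0,"tz":0,"wx":0,"wy":0,"wz":0},{"tx":0,"ty":0,"tz":0,"wx":0,"wy":0,"wz":0},{"tx":0,"ty":0,"tz":0,"wx":0,"wy":0,"wz":0}]' 10 30
```

```text
t: 2.78
ee_pos: [542.5, -20.5, 145.2]
tool_rot: [[0.029, 1.0, -0.001], [1.0, -0.029, 0.0], [0.0, -0.001, -1.0]]
wrist_force: [0.1, -0.3, 0.3]
opening: 91.2
gripper_force: 0.0
t: 3.02
ee_pos: [543.7, -21.3, 147.1]
tool_rot: [[0.031, 1.0, 0.001], [1.0, -0.031, -0.0], [-0.0, 0.001, -1.0]]
wrist_force: [0.1, 0.0, 0.2]
opening: 74.0
gripper_force: 0.0
t: 3.65
ee_pos: [543.1, -21.5, 146.2]
tool_rot: [[0.031, 1.0, -0.0], [1.0, -0.031, -0.0], [-0.0, -0.0, -1.0]]
wrist_force: [0.1, -0.3, -0.5]
opening: 23.8
gripper_force: 0.0
```

```bash
python3 -m jog '[{"tx":0,"ty":0,"tz":0,"wx":0,"wy":0,"wz":0},{"tx":0,"ty":0,"tz":0,"wx":0,"wy":0,"wz":0},{"tx":0,"ty":0,"tz":0,"wx":0,"wy":0,"wz":0}]' 5 30
python3 -m jog '[{"tx":0,"ty":0,"tz":0.04,"wx":0,"wy":0,"wz":0},{"tx":0,"ty":0,"tz":0.06,"wx":0,"wy":0,"wz":0},{"tx":0,"ty":0,"tz":0.1,"wx":0,"wy":0,"wz":0},{"tx":0,"ty":0,"tz":0.1,"wx":0,"wy":0,"wz":0}]'
```

```text
t: 4.03
ee_pos: [544.3, -21.5, 146.5]
tool_rot: [[0.032, 0.999, 0.002], [0.999, -0.032, -0.0], [-0.0, 0.002, -1.0]]
wrist_force: [4.6, 0.2, -0.4]
opening: 13.8
gripper_force: 30.0
t: 4.53
ee_pos: [544.1, -21.5, 161.2]
tool_rot: [[0.032, 0.999, 0.002], [0.999, -0.032, 0.0], [0.0, 0.002, -1.0]]
wrist_force: [6.0, 0.5, -8.6]
opening: 13.7
gripper_force: 30.0
```

```bash
python3 -m jog '[{"tx":0.02,"ty":0,"tz":0.1,"wx":0,"wy":0,"wz":0},{"tx":0,"ty":0,"tz":0.15,"wx":0,"wy":0,"wz":0},{"tx":0,"ty":0,"tz":0.2,"wx":0,"wy":0,"wz":0},{"tx":0,"ty":0,"tz":0.3,"wx":0,"wy":0,"wz":0},{"tx":0,"ty":0,"tz":0.3,"wx":0,"wy":0,"wz":0}]'
python3 - <<'E'
from bench import r
from h import *
a=r.read_camera("scene")["color"][130:270,150:290];b=r.read_camera("top")["color"][110:210,230:370]
cv2.imwrite("pics/l.png",np.hstack([cv2.resize(a,(400,400)),cv2.resize(b,(400,400))]))
E
```

```text
t: 5.15
ee_pos: [544.2, -21.4, 215.0]
tool_rot: [[0.031, 1.0, 0.0], [1.0, -0.031, -0.0], [-0.0, 0.0, -1.0]]
wrist_force: [0.4, -0.6, -4.4]
opening: 13.8
gripper_force: 30.0
```

View pics/l.png

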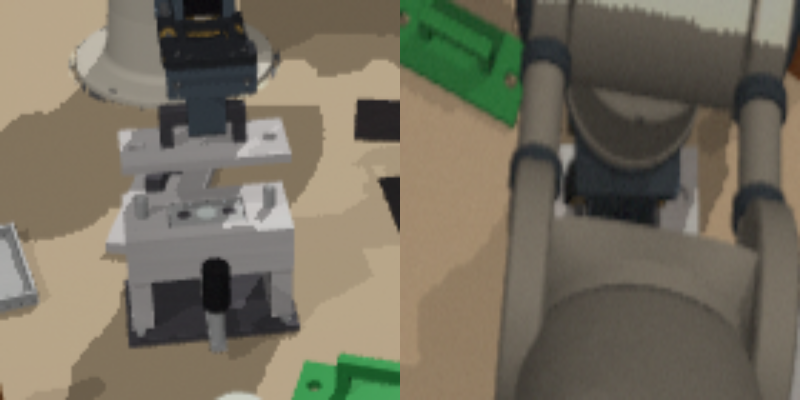

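The scene view (left half) shows the plate level and clear of both dowels, and the block still down in the nest.

```bash
python3 -m jog '[{"tx":-0.15,"ty":0.4,"tz":0,"wx":0,"wy":0,"wz":0},{"tx":-0.3,"ty":0.7,"tz":0,"wx":0,"wy":0,"wz":0},{"tx":-0.3,"ty":0.8,"tz":0,"wx":0,"wy":0,"wz":0},{"tx":-0.3,"ty":0.8,"tz":0,"wx":0,"wy":0,"wz":0},{"tx":-0.3,"ty":0.8,"tz":0,"wx":0,"wy":0,"wz":0}]'
python3 -m jog '[{"tx":-0.3,"ty":0.8,"tz":0,"wx":0,"wy":0,"wz":0},{"tx":-0.3,"ty":0.8,"tz":-0.2,"wx":0,"wy":0,"wz":0},{"tx":-0.3,"ty":0.8,"tz":-0.4,"wx":0,"wy":0,"wz":0},{"tx":-0.17,"ty":0.5,"tz":-0.6,"wx":0,"wy":0,"wz":0},{"tx":0,"ty":0.04,"tz":-0.6,"wx":0,"wy":0,"wz":0}]'
python3 -m jog '[{"tx":0,"ty":0,"tz":-0.5,"wx":0,"wy":0,"wz":0},{"tx":0,"ty":0,"tz":-0.5,"wx":0,"wy":0,"wz":0},{"tx":0,"ty":0,"tz":-0.4,"wx":0,"wy":0,"wz":0},{"tx":0,"ty":0,"tz":-0.1,"wx":0,"wy":0,"wz":0},{"tx":0,"ty":0,"tz":0,"wx":0,"wy":0,"wz":0}]'
```

```text
t: 5.88
ee_pos: [475.2, 155.3, 213.3]
tool_rot: [[0.031, 1.0, -0.001], [1.0, -0.031, 0.0], [0.0, -0.001, -1.0]]
wrist_force: [0.9, -0.4, -4.0]
opening: 13.8
gripper_force: 30.0
t: 6.5
ee_pos: [421.5, 302.5, 122.6]
tool_rot: [[0.029, 1.0, -0.0], [1.0, -0.029, 0.0], [0.0, -0.0, -1.0]]
wrist_force: [0.8, -1.2, -3.8]
opening: 13.6
gripper_force: 30.0
t: 7.12
ee_pos: [422.8, 300.8, 48.8]
tool_rot: [[0.031, 1.0, -0.0], [1.0, -0.031, -0.0], [-0.0, -0.0, -1.0]]
wrist_force: [-0.7, 0.3, -4.0]
opening: 13.7
gripper_force: 30.0
```

```bash
python3 -m jog '[{"tx":0,"ty":0,"tz":-0.12,"wx":0,"wy":0,"wz":0},{"tx":0,"ty":0,"tz":-0.12,"wx":0,"wy":0,"wz":0},{"tx":0,"ty":0,"tz":-0.1,"wx":0,"wy":0,"wz":0},{"tx":0,"ty":0,"tz":-0.05,"wx":0,"wy":0,"wz":0},{"tx":0,"ty":0,"tz":0,"wx":0,"wy":0,"wz":0}]'
```

```text
t: 7.75
ee_pos: [423.0, 300.5, 29.0]
tool_rot: [[0.032, 1.0, -0.0], [1.0, -0.032, -0.0], [-0.0, -0.0, -1.0]]
wrist_force: [0.2, -0.4, -3.5]
opening: 13.9
gripper_force: 30.0
```

```bash
python3 -m jog '[{"tx":0,"ty":0,"tz":-0.02,"wx":0,"wy":0,"wz":0},{"tx":0,"ty":0,"tz":-0.02,"wx":0,"wy":0,"wz":0},{"tx":0,"ty":0,"tz":-0.02,"wx":0,"wy":0,"wz":0},{"tx":0,"ty":0,"tz":0,"wx":0,"wy":0,"wz":0}]'
```

```text
t: 8.25
ee_pos: [423.4, 300.6, 27.2]
tool_rot: [[0.031, 1.0, 0.001], [1.0, -0.031, 0.0], [0.0, 0.001, -1.0]]
wrist_force: [-3.6, -3.4, 20.4]
opening: 13.7
gripper_force: 30.0
```

```bash
python3 -m jog '[{"tx":0,"ty":0,"tz":0.02,"wx":0,"wy":0,"wz":0},{"tx":0,"ty":0,"tz":0,"wx":0,"wy":0,"wz":0}]'
python3 -m jog '[{"tx":0,"ty":0,"tz":0,"wx":0,"wy":0,"wz":0},{"tx":0,"ty":0,"tz":0,"wx":0,"wy":0,"wz":0},{"tx":0,"ty":0,"tz":0,"wx":0,"wy":0,"wz":0},{"tx":0,"ty":0,"tz":0,"wx":0,"wy":0,"wz":0}]' 60 30
python3 -m jog '[{"tx":0,"ty":0,"tz":0.2,"wx":0,"wy":0,"wz":0},{"tx":0,"ty":0,"tz":0.8,"wx":0,"wy":0,"wz":0},{"tx":0,"ty":0,"tz":1,"wx":0,"wy":0,"wz":0},{"tx":0,"ty":0,"tz":1,"wx":0,"wy":0,"wz":0},{"tx":0,"ty":0,"tz":1,"wx":0,"wy":0,"wz":0}]' 100
python3 - <<'E'
from bench import r
from h import *
c=r.read_camera("wrist");np.savez("w2.npz",**c);a=r.read_camera("top");np.savez("t2.npz",**a)
cv2.imwrite("pics/p.png",np.hstack([c["color"][:300,:400],cv2.resize(a["color"][100:300,100:350],(375,300))]))
E
```

```text
t: 8.5
ee_pos: [423.2, 300.6, 27.2]
tool_rot: [[0.031, 1.0, 0.0], [1.0, -0.031, 0.0], [0.0, 0.0, -1.0]]
wrist_force: [1.1, -0.4, -0.9]
opening: 13.8
gripper_force: 30.0
t: 9.0
ee_pos: [423.2, 300.6, 27.2]
tool_rot: [[0.031, 1.0, 0.0], [1.0, -0.031, 0.0], [0.0, 0.0, -1.0]]
wrist_force: [-1.2, 0.1, -0.5]
opening: 51.2
gripper_force: 0.0
t: 9.62
ee_pos: [422.8, 300.4, 229.7]
tool_rot: [[0.031, 1.0, 0.001], [1.0, -0.031, 0.0], [0.0, 0.001, -1.0]]
wrist_force: [0.2, 0.3, -0.7]
opening: 91.0
gripper_force: 0.0
```

View pics/p.png

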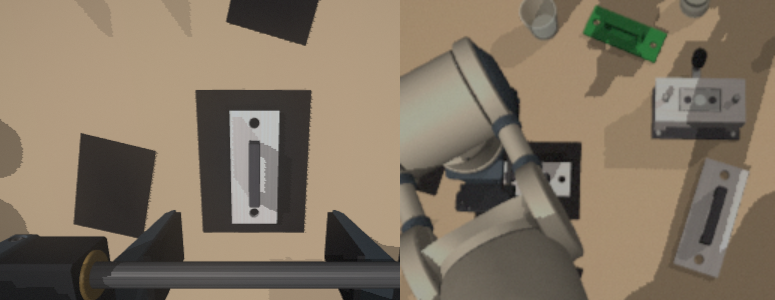

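The plate lies flat, centred on the large mat (wrist view, bar at (254,174)). In the top view the nest shows the block window down in the cavity, with the grip at (699,57) in that picture. Next is the grip, with the tool turned 90°.

```bash
python3 - <<'E'
from h import *
c=dict(np.load("t2.npz"))
o=np.array([100,100])
f=lambda u,v,z:np.round(ray(c,o+(np.array([u-400,v])+.5)/1.5-.5,z)[:2],1)
print("window",f(700,100,120),"grip",f(700,55,120),"edges",f(656,80,122),f(744,80,122))
E
python3 -m jog '[{"tx":0.5,"ty":-0.8,"tz":0,"wx":0,"wy":0,"wz":-0.05},{"tx":0.5,"ty":-0.8,"tz":0,"wx":0,"wy":0,"wz":-0.05},{"tx":0.5,"ty":-0.8,"tz":0,"wx":0,"wy":0,"wz":-0.05},{"tx":0.5,"ty":-0.8,"tz":0,"wx":0,"wy":0,"wz":-0.05},{"tx":0.5,"ty":-0.8,"tz":0,"wx":0,"wy":0,"wz":-0.05}]'
python3 -m jog '[{"tx":0.5,"ty":-0.8,"tz":0,"wx":0,"wy":0,"wz":-0.05},{"tx":0.5,"ty":-0.8,"tz":0,"wx":0,"wy":0,"wz":-0.05},{"tx":0.5,"ty":-0.8,"tz":0,"wx":0,"wy":0,"wz":-0.05},{"tx":0,"ty":0,"tz":0,"wx":0,"wy":0,"wz":-0.05},{"tx":0,"ty":0,"tz":0,"wx":0,"wy":0,"wz":-0.05}]'
python3 -m jog '[{"tx":0.12,"ty":-0.1,"tz":0,"wx":0,"wy":0,"wz":0},{"tx":0,"ty":0,"tz":0,"wx":0,"wy":0,"wz":0}]'
python3 - <<'E'
from bench import r
from h import *
c=r.read_camera("wrist");np.savez("w3.npz",**c)
cv2.imwrite("pics/w3.png",c["color"])
E
```

```text
window [545.9 -24.6] grip [629.6 -27.7] edges [583.9  53. ] [ 580.6 -104.4]
t: 10.35
ee_pos: [548.5, 99.1, 227.4]
tool_rot: [[0.733, 0.681, -0.0], [0.681, -0.733, 0.0], [-0.0, -0.0, -1.0]]
wrist_force: [0.7, 0.9, -0.1]
opening: 91.6
gripper_force: 0.0
t: 10.98
ee_pos: [622.9, -20.1, 227.1]
tool_rot: [[0.999, -0.038, -0.001], [-0.038, -0.999, 0.0], [-0.001, -0.0, -1.0]]
wrist_force: [-0.2, 1.0, -0.9]
opening: 91.0
gripper_force: 0.0
t: 11.22
ee_pos: [629.5, -24.8, 227.2]
tool_rot: [[1.0, -0.028, 0.0], [-0.028, -1.0, -0.0], [0.0, 0.0, -1.0]]
wrist_force: [0.0, 0.5, -0.1]
opening: 91.1
gripper_force: 0.0
```

View pics/w3.png

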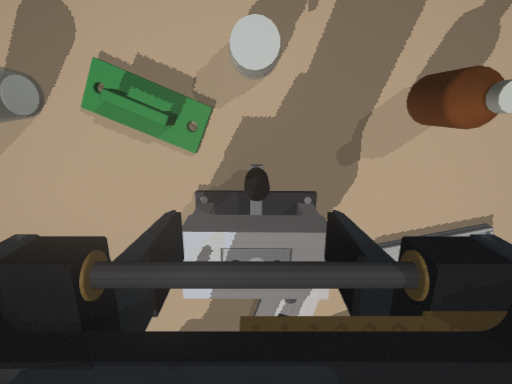

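The grip is at (257,185), centred between the fingers, with the jar at (255,43) well ahead. I descend now.

```bash
python3 - <<'E'
from h import *
c=dict(np.load("w3.npz"))
for v in (180,190,196): print(ray(c,(257.5,v),120))
E
python3 -m jog '[{"tx":0,"ty":0,"tz":-0.7,"wx":0,"wy":0,"wz":0},{"tx":0,"ty":0,"tz":-0.7,"wx":0,"wy":0,"wz":0},{"tx":0,"ty":0,"tz":-0.7,"wx":0,"wy":0,"wz":0},{"tx":0,"ty":0,"tz":-0.6,"wx":0,"wy":0,"wz":0},{"tx":0,"ty":0,"tz":-0.26,"wx":0,"wy":0,"wz":0}]'
python3 -m jog '[{"tx":0,"ty":0,"tz":0,"wx":0,"wy":0,"wz":0},{"tx":0,"ty":0,"tz":0,"wx":0,"wy":0,"wz":0},{"tx":0,"ty":0,"tz":0,"wx":0,"wy":0,"wz":0},{"tx":0,"ty":0,"tz":0,"wx":0,"wy":0,"wz":0},{"tx":0,"ty":0,"tz":0,"wx":0,"wy":0,"wz":0}]' 10 50
python3 -m jog '[{"tx":0,"ty":0,"tz":0,"wx":0,"wy":0,"wz":0},{"tx":0,"ty":0,"tz":0,"wx":0,"wy":0,"wz":0},{"tx":0,"ty":0,"tz":0,"wx":0,"wy":0,"wz":0},{"tx":0,"ty":0,"tz":0,"wx":0,"wy":0,"wz":0}]'
```

```text
[637.02708723 -28.02802789 120.        ]
[626.80323469 -27.77240677 120.        ]
[620.57126322 -27.61659236 120.        ]
t: 11.9
ee_pos: [628.3, -24.2, 77.7]
tool_rot: [[1.0, -0.03, -0.002], [-0.03, -1.0, 0.0], [-0.002, -0.0, -1.0]]
wrist_force: [0.1, -0.1, 0.9]
opening: 91.4
gripper_force: 0.0
t: 12.52
ee_pos: [629.3, -24.5, 79.5]
tool_rot: [[1.0, -0.031, 0.0], [-0.031, -1.0, -0.0], [0.0, 0.0, -1.0]]
wrist_force: [0.1, -0.1, 1.0]
opening: 43.9
gripper_force: 0.0
t: 13.02
ee_pos: [629.1, -27.2, 79.2]
tool_rot: [[0.999, -0.032, -0.0], [-0.032, -0.999, -0.004], [-0.0, 0.004, -1.0]]
wrist_force: [-1.4, -22.8, -0.1]
opening: 25.4
gripper_force: 50.0
```

```bash
python3 -m jog '[{"tx":0,"ty":-0.06,"tz":0,"wx":0,"wy":0,"wz":0},{"tx":0,"ty":0,"tz":0.06,"wx":0,"wy":0,"wz":0},{"tx":0,"ty":0,"tz":0.1,"wx":0,"wy":0,"wz":0},{"tx":0,"ty":0,"tz":0.1,"wx":0,"wy":0,"wz":0},{"tx":0,"ty":0,"tz":0,"wx":0,"wy":0,"wz":0}]'
```

```text
t: 13.65
ee_pos: [629.0, -27.5, 92.1]
tool_rot: [[1.0, -0.031, -0.0], [-0.031, -1.0, -0.0], [-0.0, 0.0, -1.0]]
wrist_force: [0.3, -3.2, -4.9]
opening: 25.2
gripper_force: 50.0
```

```bash
python3 -m jog '[{"tx":0,"ty":0,"tz":0.1,"wx":0,"wy":0,"wz":0},{"tx":0,"ty":0,"tz":0.1,"wx":0,"wy":0,"wz":0},{"tx":0,"ty":0,"tz":0.1,"wx":0,"wy":0,"wz":0},{"tx":0,"ty":0,"tz":0.06,"wx":0,"wy":0,"wz":0},{"tx":0,"ty":0,"tz":0,"wx":0,"wy":0,"wz":0}]'
python3 -m jog '[{"tx":0,"ty":0,"tz":0.04,"wx":0,"wy":0,"wz":0},{"tx":0,"ty":0,"tz":0.03,"wx":0,"wy":0,"wz":0},{"tx":0,"ty":0,"tz":0,"wx":0,"wy":0,"wz":0},{"tx":0,"ty":0,"tz":0,"wx":0,"wy":0,"wz":0}]'
```

```text
t: 14.28
ee_pos: [629.0, -27.5, 110.2]
tool_rot: [[1.0, -0.031, -0.0], [-0.031, -1.0, -0.0], [-0.0, 0.0, -1.0]]
wrist_force: [1.3, -3.2, -9.6]
opening: 25.2
gripper_force: 50.0
t: 14.78
ee_pos: [628.7, -27.4, 111.7]
tool_rot: [[1.0, -0.032, -0.002], [-0.032, -1.0, 0.0], [-0.002, -0.0, -1.0]]
wrist_force: [10.9, -3.7, -41.0]
opening: 25.2
gripper_force: 50.0
```

```bash
python3 -m jog '[{"tx":0,"ty":0,"tz":-0.03,"wx":0,"wy":0,"wz":0},{"tx":0,"ty":0,"tz":0,"wx":0,"wy":0,"wz":0}]'
python3 -m jog '[{"tx":0,"ty":0,"tz":0,"wx":0,"wy":0,"wz":0},{"tx":0,"ty":0,"tz":0,"wx":0,"wy":0,"wz":0},{"tx":0,"ty":0,"tz":0,"wx":0,"wy":0,"wz":0},{"tx":0,"ty":0,"tz":0,"wx":0,"wy":0,"wz":0}]' 60
python3 -m jog '[{"tx":0,"ty":0,"tz":0.5,"wx":0,"wy":0,"wz":0},{"tx":0,"ty":0,"tz":1,"wx":0,"wy":0,"wz":0},{"tx":0,"ty":0,"tz":1,"wx":0,"wy":0,"wz":0},{"tx":-0.4,"ty":0,"tz":0.8,"wx":0,"wy":0,"wz":0.05},{"tx":-0.4,"ty":0,"tz":0.2,"wx":0,"wy":0,"wz":0.05}]'
python3 -m jog '[{"tx":-0.4,"ty":0,"tz":0,"wx":0,"wy":0,"wz":0.05},{"tx":-0.4,"ty":0.04,"tz":0,"wx":0,"wy":0,"wz":0.05},{"tx":-0.1,"ty":0,"tz":0,"wx":0,"wy":0,"wz":0.05},{"tx":0,"ty":0,"tz":0,"wx":0,"wy":0,"wz":0.05},{"tx":0,"ty":0,"tz":0,"wx":0,"wy":0,"wz":0.05}]' 75
python3 -m jog '[{"tx":0,"ty":0,"tz":0,"wx":0,"wy":0,"wz":0.05},{"tx":0,"ty":0,"tz":0,"wx":0,"wy":0,"wz":0.05},{"tx":0,"ty":0,"tz":0,"wx":0,"wy":0,"wz":0.05},{"tx":0,"ty":0,"tz":0,"wx":0,"wy":0,"wz":0}]'
python3 - <<'E'
from bench import r
from h import *
c=r.read_camera("wrist");np.savez("w4.npz",**c)
s=r.read_camera("scene")
cv2.imwrite("pics/w4.png",np.hstack([cv2.resize(c["color"][80:260,180:360],(400,400),interpolation=cv2.INTER_CUBIC),cv2.resize(s["color"][160:260,170:270],(400,400),interpolation=cv2.INTER_CUBIC)]))
E
```

```text
t: 15.02
ee_pos: [628.9, -27.4, 111.5]
tool_rot: [[1.0, -0.031, -0.001], [-0.031, -1.0, 0.0], [-0.001, -0.0, -1.0]]
wrist_force: [5.7, -3.8, -24.6]
opening: 25.4
gripper_force: 50.0
t: 15.52
ee_pos: [629.3, -27.4, 112.6]
tool_rot: [[1.0, -0.031, 0.001], [-0.031, -1.0, -0.0], [0.001, -0.0, -1.0]]
wrist_force: [0.9, 0.3, -0.5]
opening: 54.6
gripper_force: 0.0
t: 16.15
ee_pos: [589.7, -27.5, 290.1]
tool_rot: [[0.959, 0.284, 0.004], [0.284, -0.959, -0.001], [0.004, 0.002, -1.0]]
wrist_force: [0.5, 0.7, -0.2]
opening: 54.6
gripper_force: 0.0
t: 16.77
ee_pos: [544.0, -25.4, 287.4]
tool_rot: [[0.477, 0.879, 0.0], [0.879, -0.477, -0.0], [0.0, 0.0, -1.0]]
wrist_force: [0.0, 0.6, -0.3]
opening: 68.8
gripper_force: 0.0
t: 17.27
ee_pos: [544.1, -25.4, 287.3]
tool_rot: [[0.032, 0.999, 0.0], [0.999, -0.032, 0.0], [0.0, 0.0, -1.0]]
wrist_force: [-0.3, 0.3, 0.2]
opening: 68.2
gripper_force: 0.0
```

View pics/w4.png

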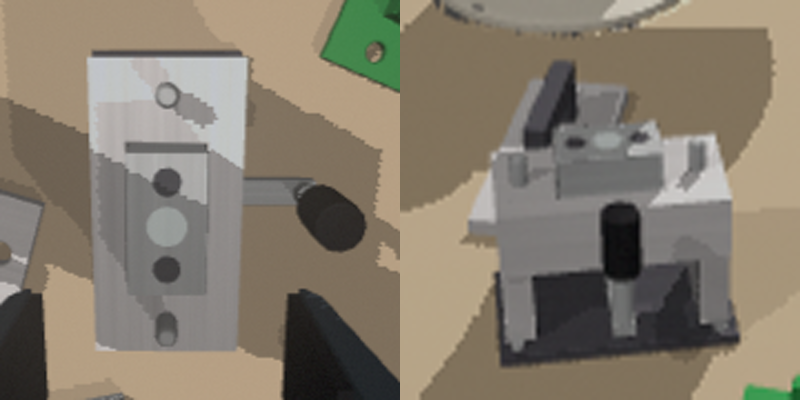

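The block stands proud in the nest, window up at crop (166,227), rod up and staying up.

```bash
python3 - <<'E'
from h import *
c=dict(np.load("w4.npz"))
f=lambda u,v,z:np.round(ray(c,(180+(u+.5)*.45-.5,80+(v+.5)*.45-.5),z),1)
print(f(166,227,151),f(167,182,151),f(166,269,151),"grip",f(340,225,152))
E
python3 -m jog '[{"tx":0,"ty":0,"tz":-0.8,"wx":0,"wy":0,"wz":0},{"tx":0,"ty":0,"tz":-0.8,"wx":0,"wy":0,"wz":0},{"tx":0,"ty":0,"tz":-0.6,"wx":0,"wy":0,"wz":0},{"tx":0,"ty":0,"tz":-0.4,"wx":0,"wy":0,"wz":0},{"tx":0,"ty":0,"tz":0,"wx":0,"wy":0,"wz":0}]'
```

```text
[542.5 -24.2 151. ] [543.7  -1.9 151. ] [541.8 -45.8 151. ] grip [627.5 -25.7 152. ]
t: 18.0
ee_pos: [543.4, -25.3, 156.2]
tool_rot: [[0.034, 0.999, -0.003], [0.999, -0.034, 0.0], [0.0, -0.003, -1.0]]
wrist_force: [0.2, -0.1, 0.6]
opening: 68.3
gripper_force: 0.0
```

```bash
python3 -m jog '[{"tx":0,"ty":0,"tz":-0.2,"wx":0,"wy":0,"wz":0},{"tx":0,"ty":0,"tz":-0.2,"wx":0,"wy":0,"wz":0},{"tx":0,"ty":0,"tz":-0.18,"wx":0,"wy":0,"wz":0},{"tx":0,"ty":0,"tz":0,"wx":0,"wy":0,"wz":0}]'
python3 -m jog '[{"tx":0,"ty":0,"tz":0,"wx":0,"wy":0,"wz":0},{"tx":0,"ty":0,"tz":0,"wx":0,"wy":0,"wz":0},{"tx":0,"ty":0,"tz":0,"wx":0,"wy":0,"wz":0},{"tx":0,"ty":0,"tz":0,"wx":0,"wy":0,"wz":0},{"tx":0,"ty":0,"tz":0,"wx":0,"wy":0,"wz":0}]' 30 45
```

```text
t: 18.5
ee_pos: [543.7, -25.3, 127.5]
tool_rot: [[0.032, 0.999, -0.001], [1.0, -0.032, 0.0], [0.0, -0.001, -1.0]]
wrist_force: [-0.4, -0.0, 0.6]
opening: 68.2
gripper_force: 0.0
t: 19.12
ee_pos: [544.4, -25.5, 128.4]
tool_rot: [[0.031, 1.0, 0.001], [1.0, -0.031, -0.0], [-0.0, 0.001, -1.0]]
wrist_force: [0.8, -0.4, 3.3]
opening: 39.8
gripper_force: 44.9
```

```bash
python3 -m jog '[{"tx":0,"ty":0,"tz":0.05,"wx":0,"wy":0,"wz":0},{"tx":0,"ty":0,"tz":0.1,"wx":0,"wy":0,"wz":0},{"tx":0,"ty":0,"tz":0.15,"wx":0,"wy":0,"wz":0},{"tx":0,"ty":0,"tz":0.25,"wx":0,"wy":0,"wz":0},{"tx":0,"ty":0,"tz":0.35,"wx":0,"wy":0,"wz":0}]'
python3 -m jog '[{"tx":0,"ty":0,"tz":0.4,"wx":0,"wy":0,"wz":0},{"tx":0,"ty":0,"tz":0.3,"wx":0,"wy":0,"wz":0},{"tx":0,"ty":0,"tz":0,"wx":0,"wy":0,"wz":0}]'
```

```text
t: 19.75
ee_pos: [543.9, -25.4, 174.1]
tool_rot: [[0.031, 1.0, -0.0], [1.0, -0.031, 0.0], [0.0, -0.0, -1.0]]
wrist_force: [0.2, 0.1, -2.6]
opening: 40.0
gripper_force: 44.9
t: 20.12
ee_pos: [544.7, -25.5, 209.4]
tool_rot: [[0.031, 1.0, 0.002], [1.0, -0.031, -0.0], [-0.0, 0.002, -1.0]]
wrist_force: [0.1, 0.0, -3.7]
opening: 40.1
gripper_force: 44.9
```

```bash
python3 -m jog '[{"tx":-0.15,"ty":-0.4,"tz":0,"wx":0,"wy":0,"wz":0.01},{"tx":-0.25,"ty":-0.75,"tz":0,"wx":0,"wy":0,"wz":0.01},{"tx":-0.25,"ty":-0.8,"tz":0,"wx":0,"wy":0,"wz":0.01},{"tx":-0.25,"ty":-0.8,"tz":0,"wx":0,"wy":0,"wz":0.01},{"tx":-0.25,"ty":-0.8,"tz":0,"wx":0,"wy":0,"wz":0.01}]'
python3 -m jog '[{"tx":-0.25,"ty":-0.8,"tz":-0.2,"wx":0,"wy":0,"wz":0.01},{"tx":-0.25,"ty":-0.6,"tz":-0.4,"wx":0,"wy":0,"wz":0.005},{"tx":-0.1,"ty":-0.33,"tz":-0.5,"wx":0,"wy":0,"wz":0},{"tx":0,"ty":0,"tz":-0.5,"wx":0,"wy":0,"wz":0},{"tx":0,"ty":0,"tz":-0.2,"wx":0,"wy":0,"wz":0}]'
python3 - <<'E'
from bench import r
from h import *
c=r.read_camera("scene")
cv2.imwrite("pics/s5.png",cv2.resize(c["color"][120:280,60:260],(800,600)))
E
```

```text
t: 20.75
ee_pos: [485.8, -204.0, 207.5]
tool_rot: [[-0.126, 0.992, -0.001], [0.992, 0.126, 0.001], [0.001, -0.001, -1.0]]
wrist_force: [0.9, -0.0, -2.9]
opening: 40.1
gripper_force: 44.9
t: 21.38
ee_pos: [455.7, -288.9, 116.5]
tool_rot: [[-0.171, 0.985, -0.002], [0.985, 0.171, 0.002], [0.002, -0.002, -1.0]]
wrist_force: [0.2, -1.2, -3.0]
opening: 39.5
gripper_force: 44.9
```

View pics/s5.png

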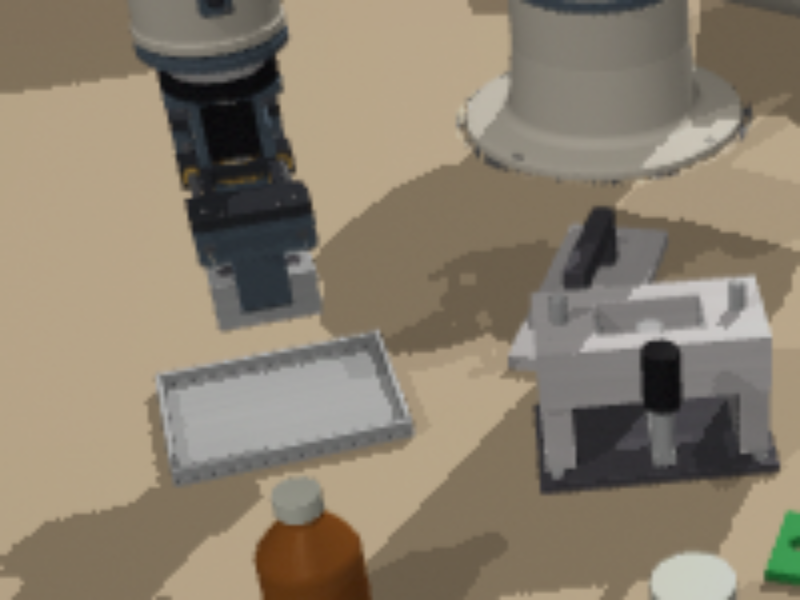

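The block is held level at crop (268,290) above the tray, whose centre is at (285,408).

```bash
python3 - <<'E'
from h import *
s=dict(np.load("scene0.npz"))
p=proj(s,[[456,-289,16]])[0]; print((p-[60,120])*[4,3.75])
E
python3 -m jog '[{"tx":0,"ty":0,"tz":-0.5,"wx":0,"wy":0,"wz":0},{"tx":0,"ty":0,"tz":-0.5,"wx":0,"wy":0,"wz":0},{"tx":0,"ty":0,"tz":-0.4,"wx":0,"wy":0,"wz":0},{"tx":0,"ty":0,"tz":-0.2,"wx":0,"wy":0,"wz":0},{"tx":0,"ty":0,"tz":0,"wx":0,"wy":0,"wz":0}]'
```

```text
[284.36928872 390.06852757]
t: 22.05
ee_pos: [456.7, -289.3, 38.2]
tool_rot: [[-0.172, 0.985, -0.0], [0.985, 0.172, 0.0], [0.0, -0.0, -1.0]]
wrist_force: [0.3, 1.4, -3.1]
opening: 40.1
gripper_force: 44.9
```

```bash
python3 -m jog '[{"tx":0,"ty":0,"tz":-0.12,"wx":0,"wy":0,"wz":0},{"tx":0,"ty":0,"tz":-0.1,"wx":0,"wy":0,"wz":0},{"tx":0,"ty":0,"tz":-0.06,"wx":0,"wy":0,"wz":0},{"tx":0,"ty":0,"tz":0,"wx":0,"wy":0,"wz":0}]'
python3 -m jog '[{"tx":0,"ty":0,"tz":-0.02,"wx":0,"wy":0,"wz":0},{"tx":0,"ty":0,"tz":-0.02,"wx":0,"wy":0,"wz":0},{"tx":0,"ty":0,"tz":0,"wx":0,"wy":0,"wz":0}]'
```

```text
t: 22.55
ee_pos: [456.6, -289.4, 24.0]
tool_rot: [[-0.172, 0.985, -0.0], [0.985, 0.172, 0.0], [0.0, -0.0, -1.0]]
wrist_force: [0.2, -0.3, -2.5]
opening: 39.6
gripper_force: 44.9
t: 22.92
ee_pos: [456.8, -289.6, 22.7]
tool_rot: [[-0.172, 0.985, 0.0], [0.985, 0.172, -0.0], [-0.0, 0.0, -1.0]]
wrist_force: [-0.7, 1.3, 6.9]
opening: 40.0
gripper_force: 44.9
```

Contact is light at 7 N, so I release and rise.

```bash
python3 -m jog '[{"tx":0,"ty":0,"tz":0,"wx":0,"wy":0,"wz":0},{"tx":0,"ty":0,"tz":0,"wx":0,"wy":0,"wz":0},{"tx":0,"ty":0,"tz":0,"wx":0,"wy":0,"wz":0},{"tx":0,"ty":0,"tz":0,"wx":0,"wy":0,"wz":0}]' 62
python3 -m jog '[{"tx":0,"ty":0,"tz":0.2,"wx":0,"wy":0,"wz":0},{"tx":0,"ty":0,"tz":0.5,"wx":0,"wy":0,"wz":0},{"tx":0,"ty":0,"tz":1,"wx":0,"wy":0,"wz":0},{"tx":0,"ty":0,"tz":1,"wx":0,"wy":0,"wz":0},{"tx":0,"ty":0,"tz":1,"wx":0,"wy":0,"wz":0}]'
python3 -m jog '[{"tx":0,"ty":0,"tz":0,"wx":0,"wy":0,"wz":0},{"tx":0,"ty":0,"tz":0,"wx":0,"wy":0,"wz":0},{"tx":0,"ty":0,"tz":0,"wx":0,"wy":0,"wz":0}]'
python3 - <<'E'
from bench import r
from h import *
c=r.read_camera("scene")
cv2.imwrite("pics/s6.png",cv2.resize(c["color"][130:310,80:400],(800,450)))
E
```

```text
t: 23.42
ee_pos: [456.7, -289.4, 22.2]
tool_rot: [[-0.172, 0.985, 0.0], [0.985, 0.172, 0.0], [0.0, 0.0, -1.0]]
wrist_force: [-0.4, 0.7, 0.7]
opening: 56.4
gripper_force: 0.0
t: 24.05
ee_pos: [456.4, -289.3, 209.6]
tool_rot: [[-0.172, 0.985, 0.0], [0.985, 0.172, -0.0], [-0.0, 0.0, -1.0]]
wrist_force: [0.2, -1.0, -0.5]
opening: 56.7
gripper_force: 0.0
t: 24.42
ee_pos: [456.1, -289.0, 206.2]
tool_rot: [[-0.172, 0.985, -0.002], [0.985, 0.172, 0.001], [0.002, -0.001, -1.0]]
wrist_force: [-0.8, 0.2, -0.1]
opening: 56.8
gripper_force: 0.0
```

View pics/s6.png

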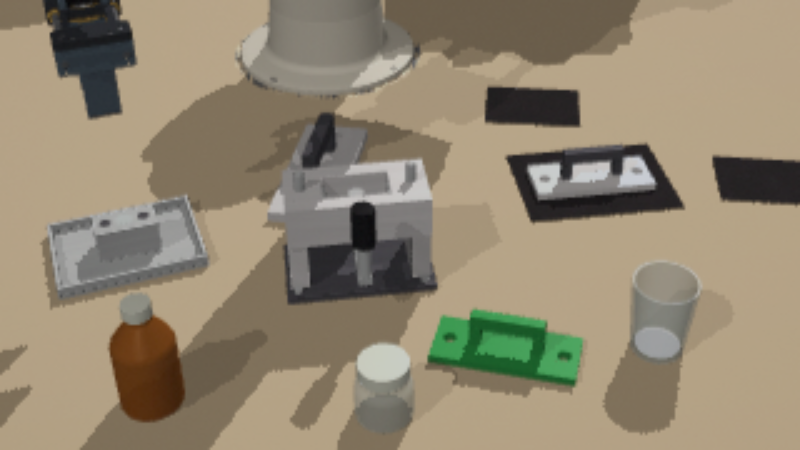

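The block sits flat in the tray, window up, at (127,235). The plate is flat on the mat at (592,178), and the glassware hasn't moved.

```bash
python3 -c "
from bench import r
print(r.hand_in())"
```

```text
the job is handed in; nothing more can be done
None
```

The job is handed in: the plate lies flat on the large mat, the rod is fully up, the block sits window-up in the tray and the glassware is untouched; the hand-in returned no verdict.

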